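Clip the check weight onto the load cell's eye

TASK

Take the larger of the two snap-hook check weights, press the hook's sprung gate against the outer bar of the load cell stand's eye so that the gate gives way and the bar goes into the hook, and let it down so that the weight hangs upright and at rest from the eye with the gate sprung shut again. Leave the smaller check weight where it stands.

Things in the scene. Friction and masses are not known exactly. Their poses are not given: they have to be found in the camera images.
- large_weight: larger weight: steel cylinder 56 across, 45 high (mm; 0.3-0.55 kg), snap hook of 10 mm bar on top. Origin: centre of underside, z up; hook in the xz plane, gate at +x, solid spine at -x. Grip tab x -17..17, y -6..6, z 131..167 (top). Inside of the hook: x -21..22, floor z 62, arched top z 125 at x 0. Hung up, the eye's bar centre lies at x 0, z 121
- large_weight_gate (a joint): its gate, rad: 0 shut; pressed from the +x side it swings inward to 0.95; springs back (1.5 N to start, 3-4 N at 0.7). Hinge at the weight's x 26, z 62, free end z 112. Best pressed by a bar at z 90..105; bar in to x 0..10 keeps it pressed back at 0.5-0.95, and lowering the hook till the bar meets the arched top frees it to snap shut
- small_weight: smaller check weight, to be left alone: the same snap hook on a steel cylinder only 34 mm across and 32 mm high, 154 mm high in all. Origin: centre of the underside; axes as for the larger weight
- eye_bar (a point): middle of the outer bar of the load cell stand's eye (fixed), 155 mm above the worktop. x: from this bar to the post, y along the bar, z up. Eye: flat level loop of 8 mm round steel; hole 47 (x) by 48 mm (y). Grey block behind: face 80 mm behind the bar, top 21 mm above it, nothing higher. Base plate 12 mm thick, begins 45 mm behind the bar

How it is judged (in metres and radians):
On the way:
1. the larger weight's gate is pressed open at the eye (0.25 rad or more, the bar within the hook's height) (value of joint large_weight_gate above 0.25 rad and z of eye_bar in the frame of large_weight between 0.062 and 0.125 m and x of eye_bar in the frame of large_weight between -0.025 and 0.03 m).
At the end, for the whole second after the job is handed in: the larger weight hangs from the eye: outer bar inside its hook under the arched top (bar centre 105 to 130 mm above the underside, within 22 mm of the middle in x, 28 mm in y), gate below 0.1 rad, weight 15 mm clear of the worktop, within 0.3 rad of upright, below 0.05 m/s (value of joint large_weight_gate below 0.1 rad and x of eye_bar in the frame of large_weight between -0.022 and 0.022 m and y of eye_bar in the frame of large_weight between -0.028 and 0.028 m and z of eye_bar in the frame of large_weight between 0.105 and 0.13 m and height (world z) of large_weight above 0.015 m and angle between large_weight's own z axis and vertical below 0.3 rad and linear speed of large_weight below 0.05 m/s); the robot touches nothing.
It fails at once if the smaller check weight is pushed more than 30 mm from its place or tipped over (distance of small_weight from where it was at the start of the episode above 0.03 m or angle between small_weight's own z axis and vertical above 0.5 rad).
It also fails if it takes over 42 s, if anything falls off the work surface, if the arm or the gripper's body presses on something with over 40 N, if the wrist force passes 120 N, or if a joint passes its speed limit or range.

ROBOT

A 6-joint arm with a two-finger parallel gripper is mounted at the origin on a cart in front of the work surface, level with it; the furniture and walls round the work are solid. World frame = base frame: x ahead of the robot, y to its left, z up, the work surface at z = 0. Lengths are in mm, angles in rad, forces in N, time in s.
With the tool pointing down it reaches from about 275 to 850 mm from the base axis. Payload 5.2 kg.
Tool frame: the origin (TCP) lies midway between the tips of the shut fingers; the grasp point (between the pads) lies 19 mm behind it (env.tcp_to_grasp is the distance from the TCP to the grasp point, in mm); z points along the fingers, y is the line along which they close (so a half turn about z gives the same grasp; the last joint's range is limited). The gripper opens to 85 mm and grips with 20 to 120 N. Pads are 22 mm wide; open, the fingers measure 114 mm over their backs; the gripper's body (76 mm by 85 mm) begins 54 mm behind the grasp point. The pads swing forward as they close: fully open they stand 13 mm farther back than shut.
Start: joints at [0.992, 0.259, 1.535, -0, 1.348, -0.203], TCP at [201.838, 511.631, 231.31] pointing down, gripper open.
Joint ranges: [-3.14, 3.14], [-0.91, 2.08], [0.19, 2.58], [-1.22, 4.36], [0.22, 2.71], [-3.12, 3.12]. Speed limits (rad/s): [2.57, 2.57, 3.14, 3.14, 3.14, 3.14].

INTERFACE

Orientations are given as a 3x3 rotation matrix whose columns are the frame's x, y, z axes.
In Python, from cell import env, vision gives the robot as it stands.
- The arm moves only by the shell command python3 -m jog 'ROWS' [FORCE]. ROWS is JSON, a list of rows, each a list of 3 entries, a list of its own where there are three numbers: the opening, from -1 (shut) to 1 (fully open), then the shift along the tool's x, y, z in cm, then the turn about the tool's z in rad. A call has 1 to 10 rows; each row is the pose to reach, as a shift and turn from the pose commanded when the call began, along the tool's axes at that moment; what a row does not reach only later rows make up. A row lasts 1/8 s, in which the tool goes at most 62.5 mm and 10.7 degrees, less where a joint would pass 70% of its speed; a pose out of reach is approached as far as the arm can. A call with a gripper value outside its range is refused whole. The fingers move at their own pace and stop on an object; FORCE is the grip in N (left out, the last holds). Time passes only in rows, so rows that repeat a pose let the fingers close. It gives the time, the measured TCP pose, the force, the opening and the grip force at its end, in the units of the state.
- env.observe(): the state, without advancing time (a new reading comes with each control period).
- vision.snapshot(name): name is "side" or "top" or "wrist"; returns (picture, depth): 480x640x3 uint8, blue, green, red; 480x640 float32, mm along the optical axis (not along the pixel's ray), 0 where there is no reading.
- vision.calibration(name): a dict with "camera_matrix" (3x3 intrinsics, pixels), "D" ([k1, k2, p1, p2, k3] as OpenCV has them; the pictures are not rectified), "rvec" (rotation vector, rad) and "tvec" (3), from world to camera coordinates, as OpenCV has them; the wrist camera has in their place "mount" (4x4, takes a point from camera to tool coordinates, whose origin is the TCP and whose axes are the flange's). Camera axes: x right, y down, z forward; pixel columns grow to the right and rows downward; lengths in mm; the calibration is good to about 2 mm. A picture is of the moment at which its call begins: read the wrist's pose just before it. calibration takes no time and is no camera call.
- env.finish_job(): hands the job in; it is judged then, once.
Trained networks look in the newest picture that a camera, given by its name, has taken for a name from the list of things; names that differ only in an ending like _2 or _b are one class to them, and where a whole thing is asked for, a point or a joint stands for the part that bears it (a point fixed in the world has none). Each returns a list of dicts, best first, with "confidence" (0 to 1); they miss things now and then, are a little off and sometimes report something else, mostly with a low value. They report only what shows in the picture. A call takes as long as a camera call.
- vision.find_in(camera, target): "centre" ([x, y, z] in mm, in the coordinates of the camera as it stood for that picture, good to about 4 mm: the middle of the surface that is visible of it).
- vision.outline_of(camera, target): "mask" (480x640 bool, what is visible of it).
- vision.mark_of(camera, target): "centre" ([x, y, z] in mm, in the coordinates of the camera as it stood for that picture, good to about 4 mm: a listed point, or the origin of a listed thing).
The state is a dict: "time": time; "joint_pos": joint angles; "joint_vel": joint speeds; "joint_torque": joint torques, N m; "eef_pos": TCP position; "eef_rot": TCP orientation; "wrist_force": force on the tool from outside, world axes, zero at the start; "ft_torque": the same for the moment, N m; "gripper_width": finger opening in mm; "finger_force": force on a finger pad.
Only numpy, scipy, OpenCV 4.12 (cv2) and the standard library are available. Lean on these libraries where they do the work, as an engineer would, in place of code of your own. Each camera call takes 0.05 s, during which the arm holds its last target. There are 200 camera calls.

## Working session

There is one attempt and no reset: what is moved stays moved. The work goes in short steps, Python scripts to look and compute and a shell command to move; the robot and the scene stay as the last step left them, time stands still between calls to the robot, and variables do not carry over. Pictures are saved under pics/ and viewed, at most 10 in all, crops included, and the job is handed in when it is done.

```bash
mkdir -p pics; cat > h.py <<'E'
from cell import env, vision
import numpy as np, cv2
def toW(cam,p):
    c=vision.calibration(cam); p=np.array(p,float)
    if cam=="wrist":
        s=env.observe(); M=np.array(c["mount"]); q=M[:3,:3]@p+M[:3,3]
        return np.array(s["eef_rot"])@q+np.array(s["eef_pos"])
    R=cv2.Rodrigues(np.array(c["rvec"],float))[0]
    return R.T@(p-np.array(c["tvec"],float).ravel())
def cloud(cam,d,mask):
    c=vision.calibration(cam); v,u=np.nonzero(mask&(d>0)); z=d[v,u]
    n=cv2.undistortPoints(np.stack([u,v],1).astype(np.float32).reshape(-1,1,2),np.array(c["camera_matrix"],float),np.array(c["D"],float)).reshape(-1,2)
    P=np.c_[n*z[:,None],z]
    return np.array([toW(cam,p) for p in P]) if cam=="wrist" and len(P)<1 else W(cam,P)
def W(cam,P):
    o=toW(cam,[0,0,0]); A=np.stack([toW(cam,e)-o for e in np.eye(3)])
    return P@A+o
E
python3 - <<'E'
from h import *
np.set_printoptions(precision=1,suppress=True)
ims=[]
for cam in("side","top"):
    im,d=vision.snapshot(cam); cv2.imwrite(f"pics/{cam}0.png",im); np.save(f"{cam}d.npy",d)
    for t in("large_weight","small_weight","eye_bar"):
        for r in vision.mark_of(cam,t)[:2]: print(cam,"mark",t,round(r["confidence"],2),toW(cam,r["centre"]))
        if t!="eye_bar":
            for r in vision.outline_of(cam,t)[:2]:
                P=cloud(cam,d,r["mask"]); print(cam,"outl",t,round(r["confidence"],2),len(P),np.percentile(P,[2,50,98],axis=0).round(0).tolist())
print(env.observe()["time"],np.array(env.observe()["eef_rot"]))
E
```

```text
side mark large_weight 0.61 [ 442.6 -184.1    5.3]
side outl large_weight 0.6 2128 [[417.0, -214.0, 5.0], [443.0, -196.0, 59.0], [471.0, -169.0, 167.0]]
side outl small_weight 0.58 844 [[440.0, 220.0, -1.0], [467.0, 230.0, 62.0], [496.0, 385.0, 154.0]]
side mark eye_bar 0.96 [562.6 101.6 152.9]
top mark large_weight 0.7 [ 444.8 -187.5   -0.8]
top mark large_weight 0.28 [566.1  98.2 151. ]
top outl large_weight 0.88 970 [[423.0, -203.0, 8.0], [446.0, -182.0, 60.0], [473.0, -161.0, 169.0]]
top mark small_weight 0.8 [475.5 234.9   3. ]
top outl small_weight 0.8 634 [[447.0, 221.0, 0.0], [472.0, 233.0, 65.0], [497.0, 257.0, 156.0]]
top mark eye_bar 0.69 [567.3  96.9 154.9]
0.6 [[-0.9  0.4  0. ]
 [ 0.4  0.9  0. ]
 [-0.   0.  -1. ]]
```

View pics/side0.png

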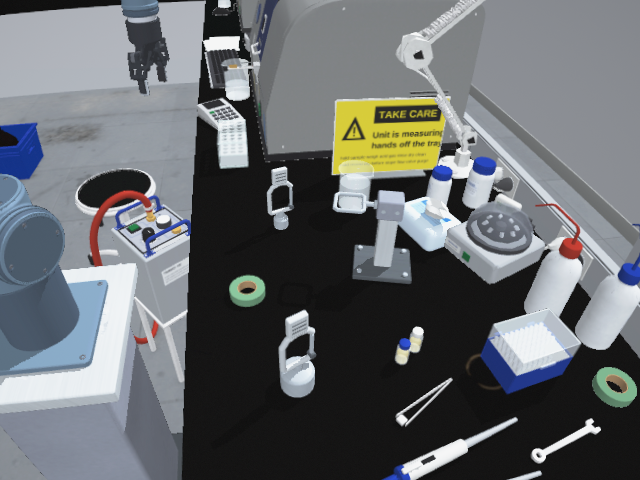

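View pics/top0.png

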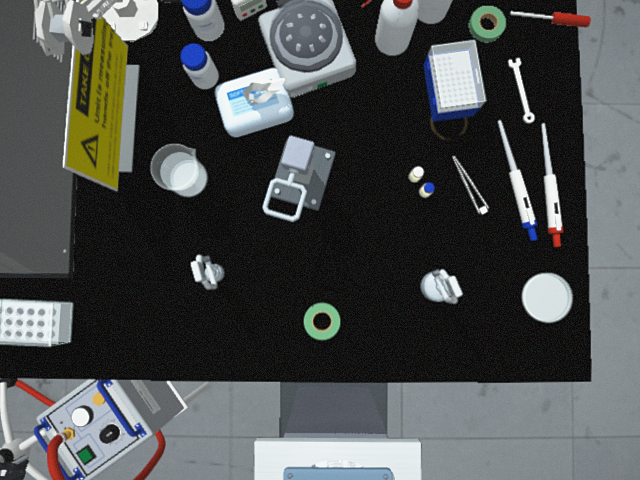

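```bash
python3 - <<'E'
from h import *
np.set_printoptions(precision=3,suppress=True)
for cam in("top","side"):
    d=np.load(f"{cam}d.npy"); P=cloud(cam,d,d>0)
    # weight: hook bits
    near=P[(np.hypot(P[:,0]-444,P[:,1]+186)<60)]
    for lo,hi in((50,128),(131,175),(38,50)):
        q=near[(near[:,2]>lo)&(near[:,2]<hi)]
        if len(q)<5: continue
        c=q[:,:2].mean(0); w,v=np.linalg.eigh(np.cov((q[:,:2]-c).T)); print(cam,lo,hi,len(q),c,np.sqrt(w),"ang",np.degrees(np.arctan2(v[1,1],v[0,1])))
        t=(q[:,:2]-c)@v[:,1]; print("  ext",np.percentile(t,[1,99]))
    # eye
    q=P[(np.hypot(P[:,0]-565,P[:,1]-99)<90)&(P[:,2]>140)&(P[:,2]<166)]
    np.save(cam+"eye.npy",q); print(cam,"eye",len(q),q.min(0),q.max(0))
    q=P[(np.hypot(P[:,0]-565,P[:,1]-99)<160)&(P[:,2]>168)&(P[:,2]<185)]; 
    if len(q)>10: print(" block",len(q),q.mean(0),cv2.minAreaRect(q[:,:2].astype(np.float32)))
E
```

```text
top 50 128 285 [ 449.005 -186.314] [ 3.325 19.217] ang -158.27015522879387
  ext [-28.595  30.17 ]
top 131 175 234 [ 448.467 -185.028] [ 3.627 10.135] ang -159.67484298963709
  ext [-17.424  17.074]
top 38 50 346 [ 444.301 -178.609] [ 9.969 13.522] ang -150.47437817448582
  ext [-24.064  25.189]
top eye 754 [554.65   52.261 140.531] [648.461 125.238 165.82 ]
 block 822 [663.533  67.606 176.083] ((664.7111206054688, 67.87680053710938), (44.32040023803711, 50.94505310058594), 73.25653839111328)
side 50 128 613 [ 442.536 -190.825] [ 2.662 21.601] ang -156.49933525934247
  ext [-32.266  27.719]
side 131 175 484 [ 444.295 -191.735] [ 3.138 10.193] ang -159.86805685882425
  ext [-18.227  15.371]
side 38 50 517 [ 445.954 -194.68 ] [12.165 13.548] ang -153.4530980883281
  ext [-26.186  23.675]
side eye 497 [552.142  49.562 140.025] [642.194 123.81  165.914]
 block 421 [660.447  63.127 174.794] ((661.7996826171875, 67.22477722167969), (47.03860092163086, 49.51370620727539), 72.53923034667969)
```

```bash
python3 - <<'E'
from h import *
im=cv2.imread("pics/side0.png"); c=vision.calibration("side")
a=im[300:405,260:340]; b=im[175:250,310:420]
a=cv2.resize(a,None,fx=5,fy=5,interpolation=cv2.INTER_CUBIC); cv2.imwrite("pics/c0.png",a)
for s in(20.5,-159.5):
    t=np.radians(s); R=np.array([[np.cos(t),-np.sin(t),0],[np.sin(t),np.cos(t),0],[0,0,1]])
    pts=np.array([[26,0,62],[26,0,112],[-26,0,62],[-26,0,112],[0,0,125],[0,0,167]],float)@R.T+[445,-188,0]
    p=cv2.projectPoints(pts,np.array(c["rvec"],float),np.array(c["tvec"],float),np.array(c["camera_matrix"],float),np.array(c["D"],float))[0].reshape(-1,2)
    print(s,((p-[260,300])*5).round(0).tolist())
# eye geometry
for cam in("top","side"):
    q=np.load(cam+"eye.npy"); e=np.array([np.cos(np.radians(-17)),np.sin(np.radians(-17))]); n=np.array([-e[1],e[0]])
    L=np.c_[(q[:,:2]-[565,99])@e,(q[:,:2]-[565,99])@n,q[:,2]]
    f=L[(L[:,0]<7)&(abs(L[:,2]-155)<8)&(abs(L[:,1])<45)]
    print(cam,len(f),np.percentile(f,[2,50,98],axis=0).round(1).tolist(), np.polyfit(f[:,1],f[:,0],1))
    print(np.histogram(L[:,0],bins=np.arange(-12,84,6))[0],np.histogram(L[L[:,0]<40,1],bins=np.arange(-45,45,6))[0])
print(vision.calibration("wrist")["mount"])
E
```

```text
20.5 [[258.0, 272.0], [261.0, 170.0], [111.0, 341.0], [106.0, 240.0], [184.0, 177.0], [183.0, 81.0]]
-159.5 [[111.0, 341.0], [106.0, 240.0], [258.0, 272.0], [261.0, 170.0], [184.0, 177.0], [183.0, 81.0]]
top 185 [[-4.4, -30.9, 154.9], [-0.0, -1.8, 158.6], [6.1, 27.5, 162.0]] [-0.00410106  0.08392165]
[  0  94  86  35  34  35  36  34  35  35 106  78  22  21  42] [ 0  5 89 38 18 16 19 16 19 16 20 80 41  0]
side 101 [[-6.8, -32.9, 153.3], [-1.1, -5.6, 157.8], [6.5, 25.2, 160.1]] [-0.00548401 -0.90595175]
[ 7 56 31 27 29 27 25 25 27 31 58 27 17 19 34] [ 0 30 66 10  9  7  9  7  8  6 12 75  7  0]
[[ 5.31079637e-04 -9.53332921e-01 -3.01920618e-01  7.77861315e+01]
 [ 9.99999859e-01  5.10211348e-04  1.47980245e-04 -6.78937317e-01]
 [ 1.29688860e-05 -3.01920654e-01  9.53333057e-01 -1.43185495e+02]
 [ 0.00000000e+00  0.00000000e+00  0.00000000e+00  1.00000000e+00]]
```

View pics/c0.png

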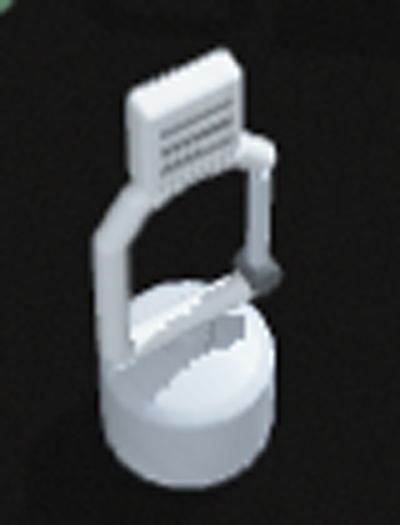

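Side image: large weight with hinge (dark) at (312,355), so gate faces image right (weight yaw ≈ +20.5°); eye at (350,203); small weight at (281,205). Top image: large weight (440,286), eye (285,197), small weight (208,271). The reports agree.

```bash
cat >> h.py <<'E'
def plan(p,yaw):
    "rows for TCP world p, tool y at world yaw deg"
    s=env.observe(); R=np.array(s["eef_rot"]); d=R.T@(np.array(p,float)-s["eef_pos"])/10
    cur=np.degrees(np.arctan2(R[1,1],R[0,1])); dy=(yaw-cur+180)%360-180
    print("t",s["time"],"shift cm",d.round(2),"turn",round(-np.radians(dy),3),"tcp",np.round(s["eef_pos"],1),"yaw",round(cur,2),"F",np.round(s["wrist_force"],1),"w",round(s["gripper_width"],1))
E
python3 -c "
from h import *
plan([447,-187,240],110.5)"
```

```text
t 0.6 shift cm [-48.44 -55.99  -0.87] turn -0.734 tcp [201.9 511.6 231.3] yaw 68.47 F [-0.2 -0.1  1.2] w 85.6
```

```bash
python3 -m jog '[[1,[-4,-4.6,-0.9],-0.1],[1,[-8,-9.2,-0.9],-0.2],[1,[-12,-13.9,-0.9],-0.3],[1,[-16,-18.5,-0.9],-0.4],[1,[-20,-23.1,-0.9],-0.5],[1,[-24,-27.7,-0.9],-0.6],[1,[-28,-32.4,-0.9],-0.73],[1,[-32,-37,-0.9],-0.73],[1,[-36,-41.6,-0.9],-0.73],[1,[-40,-46.2,-0.9],-0.73]]'; python3 -c "
from h import *
plan([447,-187,240],110.5)"
```

```text
time: 1.85
eef_pos: [404.4, -66.0, 240.7]
eef_rot: [[-0.938, -0.346, 0.001], [-0.346, 0.938, -0.0], [-0.001, -0.001, -1.0]]
wrist_force: [1.5, 0.4, 0.5]
gripper_width: 85.8
finger_force: 0.0
t 1.85 shift cm [  0.19 -12.83   0.08] turn -0.004 tcp [404.4 -66.  240.7] yaw 110.26 F [1.5 0.4 0.5] w 85.8
```

```bash
python3 -m jog '[[1,[0.1,-5,0],0],[1,[0.2,-10,0],0],[1,[0.2,-12.8,0],0],[1,[0.2,-12.8,0],0],[1,[0.2,-12.8,0],0]]' >/dev/null; cat > lk.py <<'E'
from h import *
np.set_printoptions(precision=2,suppress=True)
plan([447,-187,137],110.5)
im,d=vision.snapshot("wrist"); cv2.imwrite("pics/w1.png",im)
for r in vision.mark_of("wrist","large_weight")[:2]: print("mark",r["confidence"],toW("wrist",r["centre"]))
P=cloud("wrist",d,d>0); P=P[np.hypot(P[:,0]-447,P[:,1]+187)<50]
for lo,hi in((160,175),(140,175),(38,50)):
    q=P[(P[:,2]>lo)&(P[:,2]<hi)]
    if len(q)<9: continue
    r=cv2.minAreaRect(q[:,:2].astype(np.float32)); c=q[:,:2].mean(0); w,v=np.linalg.eigh(np.cov((q[:,:2]-c).T))
    print(lo,len(q),r,q.mean(0),"ang",np.degrees(np.arctan2(v[1,1],v[0,1])))
E
python3 lk.py
```

```text
t 2.475 shift cm [ 0.02 -0.35 10.31] turn -0.004 tcp [ 446.  -183.8  240.1] yaw 110.29 F [ 0.6  0.3 -0.2] w 86.0
mark 0.85 [ 445.14 -186.82   -3.18]
160 1066 ((445.5450744628906, -187.6400604248047), (33.86660385131836, 12.034159660339355), 23.202245712280273) [ 444.08 -188.15  167.02] ang -156.81288267300027
140 1244 ((445.49481201171875, -187.66842651367188), (33.97098159790039, 12.80102825164795), 23.42271614074707) [ 442.42 -188.69  164.77] ang -156.85362273247756
38 1736 ((444.2111511230469, -188.2718505859375), (52.2607307434082, 54.103416442871094), 15.263294219970703) [ 442.47 -187.74   42.59] ang 108.83681486991463
```

View pics/w1.png

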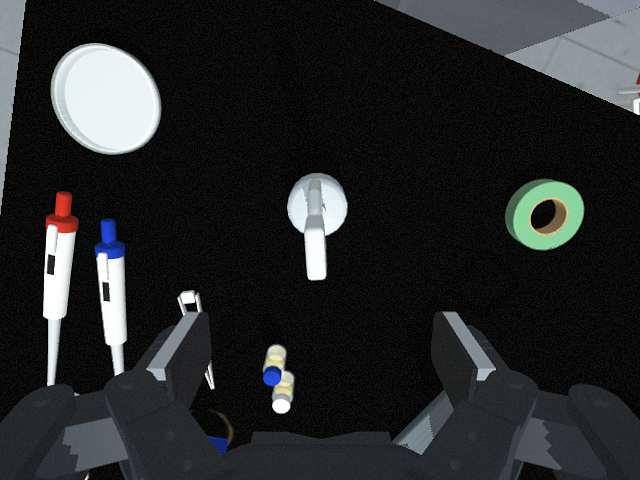

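The wrist view shows the tab at about (315,250), centred between the fingers; measured 34×12 mm at z 167, yaw 23.2°, consistent with the given sizes.

```bash
python3 -c "
from h import *
plan([445.5,-187.6,137],113.2)"; python3 -m jog '[[1,[0.2,-0.35,0],-0.05],[1,[0.2,-0.35,4],-0.05],[1,[0.2,-0.35,8],-0.05],[1,[0.2,-0.35,10.3],-0.05],[1,[0.2,-0.35,10.3],-0.05],[1,[0.2,-0.35,10.3],-0.05],[-1,[0.2,-0.35,10.3],-0.05],[-1,[0.2,-0.35,10.3],-0.05],[-1,[0.2,-0.35,10.3],-0.05],[-1,[0.2,-0.35,10.3],-0.05]]' 60
```

```text
t 2.575 shift cm [ 0.21 -0.38 10.34] turn -0.05 tcp [ 446.1 -183.4  240.4] yaw 110.36 F [-0.   0.2 -1.4] w 85.5
time: 3.82
eef_pos: [445.8, -188.5, 137.4]
eef_rot: [[-0.919, -0.393, 0.0], [-0.393, 0.919, -0.0], [-0.0, -0.0, -1.0]]
wrist_force: [0.5, 0.9, 1.2]
gripper_width: 12.1
finger_force: 0.4
```

```bash
python3 -m jog '[[-1,[0,0,0],0],[-1,[0,0,0],0],[-1,[0,0,-1],0],[-1,[0,0,-3],0],[-1,[0,0,-5],0],[-1,[0,0,-7],0],[-1,[0,0,-7],0],[-1,[0,0,-7],0]]' 80;  python3 -c "
from h import *
e=np.array([np.cos(np.radians(-17)),np.sin(np.radians(-17))])
a=np.array([564.5,97.5])-75*e; print(a)
plan([*a,205],73)"
```

```text
time: 4.82
eef_pos: [445.2, -188.2, 206.3]
eef_rot: [[-0.919, -0.393, -0.002], [-0.393, 0.919, 0.001], [0.001, 0.002, -1.0]]
wrist_force: [-0.0, 0.4, -5.5]
gripper_width: 10.9
finger_force: 78.2
[492.7771433  119.42787785]
t 4.825 shift cm [-16.47  26.41   0.15] turn 0.701 tcp [ 445.2 -188.2  206.3] yaw 113.15 F [-0.   0.4 -5.5] w 10.9
```

```bash
python3 -m jog '[[-1,[-0.8,1.3,0],0.05],[-1,[-2.6,4.2,0],0.12],[-1,[-5,8,0],0.22],[-1,[-7.5,12,0],0.34],[-1,[-10,16,0],0.46],[-1,[-12.5,20,0],0.58],[-1,[-14.6,23.4,0],0.67],[-1,[-16,25.7,0],0.7],[-1,[-16.5,26.4,0],0.7],[-1,[-16.5,26.4,0],0.7]]';  cat > lk2.py <<'E'
from h import *
np.set_printoptions(precision=1,suppress=True)
e=np.array([np.cos(np.radians(-17)),np.sin(np.radians(-17))]); a=np.array([564.5,97.5])
plan([*(a-50*e),197],73)
for cam in("side","top","wrist"):
    im,d=vision.snapshot(cam); cv2.imwrite(f"pics/{cam}2.png",im)
    for t in("large_weight","eye_bar"):
        for r in vision.mark_of(cam,t)[:1]: print(cam,t,round(r["confidence"],2),toW(cam,r["centre"]))
    if cam!="wrist":
        for r in vision.outline_of(cam,"large_weight")[:1]:
            P=cloud(cam,d,r["mask"]); print(cam,len(P),np.percentile(P,[2,50,98],axis=0).round(0).tolist())
    P=cloud(cam,d,d>0); q=P[(np.hypot(P[:,0]-575,P[:,1]-95)<90)&(abs(P[:,2]-157)<7)]
    L=np.c_[(q[:,:2]-a)@e,(q[:,:2]-a)@[-e[1],e[0]],q[:,2]]; L=L[(abs(L[:,0])<9)&(abs(L[:,1])<40)]
    if len(L)>20: print("eye front bar in eye frame",cam,len(L),np.percentile(L,[2,50,98],axis=0).round(1).tolist(),np.polyfit(L[:,1],L[:,0],1))
plan([*(a-50*e),197],73)
E
python3 lk2.py
```

```text
time: 6.08
eef_pos: [493.2, 119.1, 206.3]
eef_rot: [[-0.957, 0.29, -0.002], [0.29, 0.957, -0.001], [0.002, -0.001, -1.0]]
wrist_force: [-0.2, -0.6, -5.4]
gripper_width: 10.8
finger_force: 78.5
t 6.075 shift cm [-2.5  0.   0.9] turn 0.002 tcp [493.2 119.1 206.3] yaw 73.14 F [-0.2 -0.6 -5.4] w 10.8
side eye_bar 0.93 [563.2  96.4 154.6]
side 1236 [[465.0, 91.0, 0.0], [494.0, 109.0, 112.0], [552.0, 313.0, 229.0]]
eye front bar in eye frame side 109 [[-6.7, -31.8, 153.8], [-0.7, -3.9, 158.0], [8.5, 27.7, 160.1]] [-0.  -0.2]
top eye_bar 0.86 [569.1  98.4 153.4]
eye front bar in eye frame top 63 [[-4.0, -31.1, 156.4], [1.4, -23.4, 158.6], [8.4, -13.0, 161.7]] [-0.4 -7.1]
wrist large_weight 0.84 [494.6 119.2  66.1]
t 6.625 shift cm [-2.4  0.   1. ] turn 0.0 tcp [493.7 118.8 207.4] yaw 73.03 F [ 0.4 -0.1 -5.5] w 10.9
```

```bash
python3 -c "
import cv2
im=cv2.imread('pics/side2.png')[90:290,230:450]; w=cv2.imread('pics/wrist2.png')
cv2.imwrite('pics/c2.png',cv2.resize(im,None,fx=2.7,fy=2.7,interpolation=cv2.INTER_CUBIC))"
```

```text
(no output)
```

View pics/c2.png

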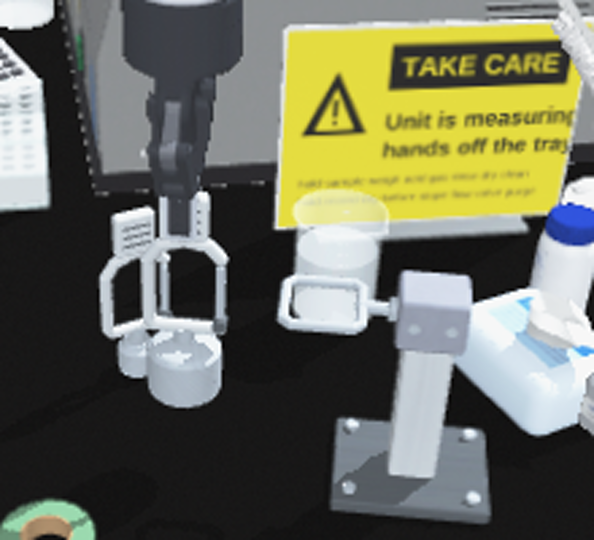

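View pics/wrist2.png

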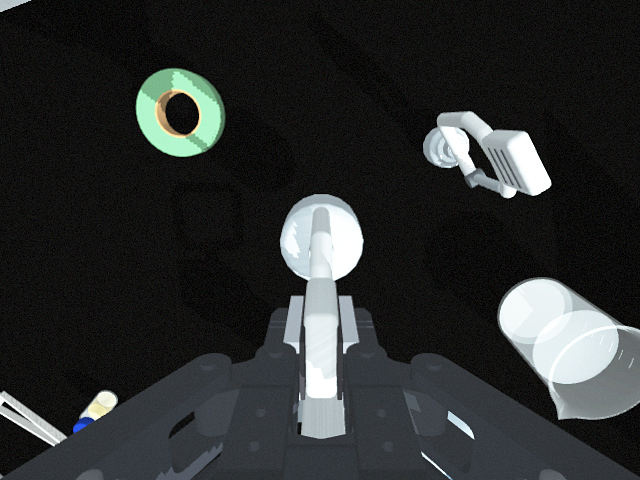

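Weight held upright, gate (hinge at crop (220,325)) faces the eye (crop (322,303)), and the wrist view shows it centred between the pads at (321,240). Lower 10 mm and press in.

```bash
python3 -m jog '[[-1,[-0.5,0,0.5],0],[-1,[-1.5,0,1],0],[-1,[-2.5,0,1],0],[-1,[-3.3,0,1],0],[-1,[-4.1,0,1],0],[-1,[-4.9,0,1],0],[-1,[-5.7,0,1],0],[-1,[-6.4,0,1],0],[-1,[-6.9,0,1],0],[-1,[-6.9,0,1],0]]' 100;  cat > lk3.py <<'E'
import sys
from h import *
np.set_printoptions(precision=1,suppress=True)
e=np.array([np.cos(np.radians(-17)),np.sin(np.radians(-17))]); a=np.array([564.5,97.5])
plan([*(a-4*e),173],73)
im,d=vision.snapshot("side"); cv2.imwrite("pics/c%s.png"%sys.argv[1],cv2.resize(im[100:280,270:450],None,fx=3,fy=3,interpolation=cv2.INTER_CUBIC))
E
python3 lk3.py 3
```

```text
time: 7.88
eef_pos: [560.2, 98.7, 196.9]
eef_rot: [[-0.957, 0.292, 0.0], [0.292, 0.957, -0.0], [-0.0, -0.0, -1.0]]
wrist_force: [-1.2, 1.2, -9.7]
gripper_width: 10.7
finger_force: 100.6
t 7.875 shift cm [-0.1  0.   2.4] turn 0.001 tcp [560.2  98.7 196.9] yaw 73.04 F [-1.2  1.2 -9.7] w 10.7
```

View pics/c3.png

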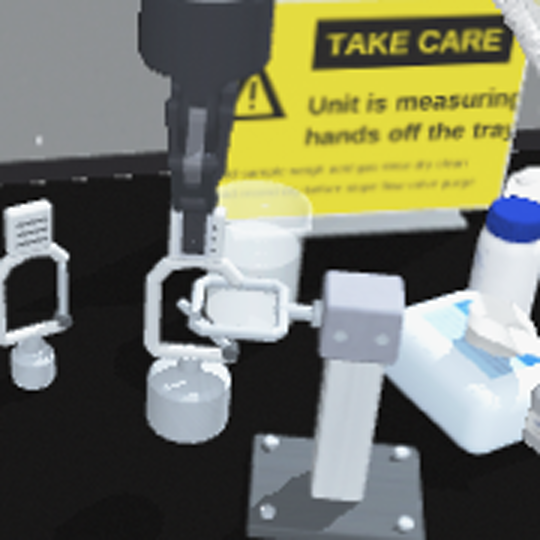

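The gate is pressed in (free end at (188,310)) and the bar is inside the hook. Now lower.

```bash
python3 -m jog '[[-1,[-0.1,0,0.4],0],[-1,[-0.1,0,0.8],0],[-1,[-0.1,0,1.2],0],[-1,[-0.1,0,1.6],0],[-1,[-0.1,0,1.9],0],[-1,[-0.1,0,2.1],0],[-1,[-0.1,0,2.2],0],[-1,[-0.1,0,2.2],0]]'; python3 lk3.py 4
```

```text
time: 8.93
eef_pos: [560.8, 98.7, 175.4]
eef_rot: [[-0.957, 0.292, 0.0], [0.292, 0.957, -0.0], [-0.0, 0.0, -1.0]]
wrist_force: [0.1, -0.4, -5.4]
gripper_width: 10.3
finger_force: 101.0
t 8.925 shift cm [ 0.  -0.   0.2] turn 0.001 tcp [560.8  98.7 175.4] yaw 73.05 F [ 0.1 -0.4 -5.4] w 10.3
```

View pics/c4.png

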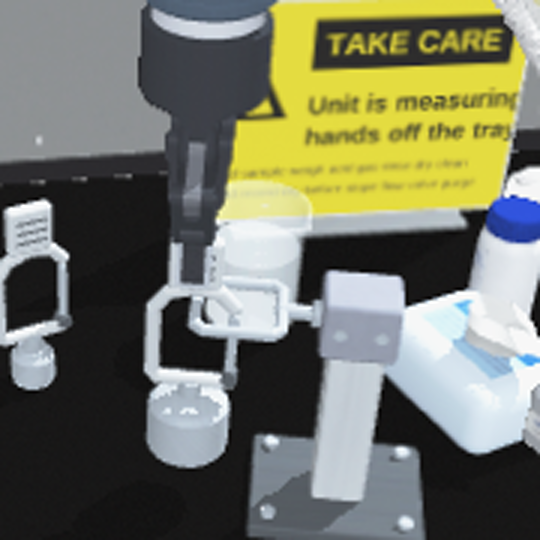

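Gate is shut again ((232,345) bar vertical). Lower the last millimetres until the eye carries the load.

```bash
python3 -m jog '[[-1,[0,0,0.1],0],[-1,[0,0,0.2],0],[-1,[0,0,0.2],0],[-1,[0,0,0.2],0]]' | grep -E "pos|wrist"; python3 -m jog '[[-1,[0,0,0.1],0],[-1,[0,0,0.1],0],[-1,[0,0,0.1],0]]'| grep -E "pos|wrist"
```

```text
eef_pos: [560.7, 98.7, 173.3]
wrist_force: [0.4, 0.0, -5.3]
eef_pos: [560.7, 98.7, 172.3]
wrist_force: [0.3, 0.2, -5.0]
```

```bash
for i in 1 2 3; do python3 -m jog '[[-1,[0,0,0.05],0],[-1,[0,0,0.1],0],[-1,[0,0,0.1],0]]'| grep -E "pos|wrist"; done
```

```text
eef_pos: [560.8, 98.7, 171.7]
wrist_force: [-0.9, -0.4, -2.0]
eef_pos: [560.8, 98.7, 171.4]
wrist_force: [-3.4, -0.3, 4.6]
eef_pos: [561.0, 98.7, 171.2]
wrist_force: [-4.1, -0.7, 10.0]
```

```bash
python3 -m jog '[[-1,[-0.15,0,-0.15],0],[-1,[-0.3,0,-0.15],0],[-1,[-0.3,0,-0.12],0],[-1,[-0.3,0,-0.1],0],[-1,[-0.3,0,-0.1],0]]' 20 | grep -E "pos|wrist"; python3 -m jog '[[-0.65,[0,0,0],0],[-0.6,[0,0,0],0],[-0.5,[0,0,0],0],[-0.4,[0,0,0],0],[-0.3,[0,0,0],0],[-0.3,[0,0,0],0],[-0.3,[0,0,0],0]]'; python3 lk3.py 5
```

```text
eef_pos: [562.5, 98.3, 171.3]
wrist_force: [-8.3, 1.0, 8.8]
time: 12.48
eef_pos: [563.5, 97.8, 170.3]
eef_rot: [[-0.957, 0.291, 0.0], [0.291, 0.957, -0.0], [-0.0, -0.0, -1.0]]
wrist_force: [-0.3, -0.3, -0.3]
gripper_width: 29.9
finger_force: 0.0
t 12.475 shift cm [ 0.3 -0.  -0.3] turn 0.001 tcp [563.5  97.8 170.3] yaw 73.05 F [-0.3 -0.3 -0.3] w 29.9
```

View pics/c5.png

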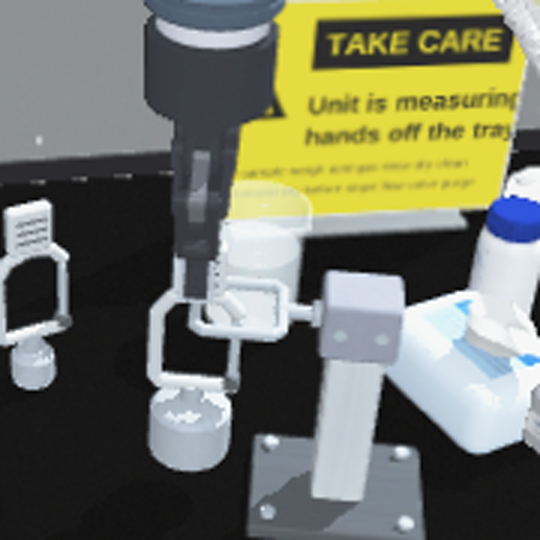

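Released: the weight hangs from the bar with gate shut, weight at (190,430). Withdraw straight up and let it settle.

```bash
python3 -m jog '[[-0.3,[0,0,-1],0],[-0.3,[0,0,-3],0],[-0.3,[0,0,-6],0],[-0.3,[0,0,-9],0],[-0.3,[0,0,-12],0],[-0.3,[0,0,-12],0],[-0.3,[0,0,-12],0],[-0.3,[0,0,-12],0],[-0.3,[0,0,-12],0],[-0.3,[0,0,-12],0]]'; for i in 1 2 3; do python3 -m jog '[[-0.3,[0,0,0],0],[-0.3,[0,0,0],0],[-0.3,[0,0,0],0],[-0.3,[0,0,0],0],[-0.3,[0,0,0],0],[-0.3,[0,0,0],0],[-0.3,[0,0,0],0],[-0.3,[0,0,0],0],[-0.3,[0,0,0],0],[-0.3,[0,0,0],0]]' >/dev/null; done; python3 lk3.py 6; python3 - <<'E'
from h import *
np.set_printoptions(precision=1,suppress=True)
for k in range(3):
  for cam in("side","top"):
    vision.snapshot(cam)
    for t in("large_weight",):
        for r in vision.mark_of(cam,t)[:1]: print(cam,t,round(r["confidence"],2),toW(cam,r["centre"]))
E
```

```text
time: 13.78
eef_pos: [563.3, 97.8, 289.7]
eef_rot: [[-0.957, 0.291, -0.001], [0.291, 0.957, 0.0], [0.001, -0.0, -1.0]]
wrist_force: [0.3, 0.1, -0.7]
gripper_width: 30.0
finger_force: 0.0
t 17.525 shift cm [ 0.3  0.  11.7] turn 0.001 tcp [563.5  97.8 290.3] yaw 73.05 F [-0.1 -0.2 -0.2] w 29.6
side large_weight 0.93 [557.8 101.9  35.7]
side large_weight 0.97 [554.5  99.3  36.6]
side large_weight 0.91 [557.2  98.9  38.8]
```

View pics/c6.png

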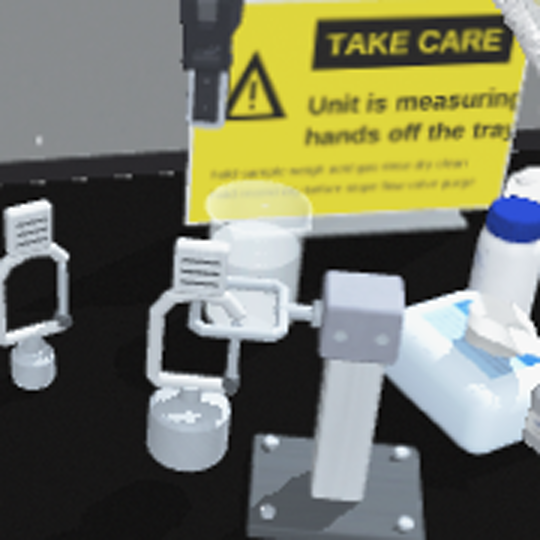

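The weight hangs almost upright at (188,430) with the gate shut at (233,360), and the fingers are clear of it. I'll wait a few seconds more, then hand in.

```bash
for i in 1 2 3 4; do python3 -m jog '[[-0.3,[0,0,0],0],[-0.3,[0,0,0],0],[-0.3,[0,0,0],0],[-0.3,[0,0,0],0],[-0.3,[0,0,0],0],[-0.3,[0,0,0],0],[-0.3,[0,0,0],0],[-0.3,[0,0,0],0],[-0.3,[0,0,0],0],[-0.3,[0,0,0],0]]' >/dev/null; done; python3 -c "
from h import *
vision.snapshot('side')
for r in vision.mark_of('side','large_weight')[:1]: print(toW('side',r['centre']))
print(env.finish_job())"
```

```text
[558.91388837  99.03206267  36.84623113]
the job is handed in; nothing more can be done
None
```

The job is handed in: the larger check weight hangs from the eye's outer bar, at rest within measurement noise and a few degrees off upright by eye, with its gate shut and the gripper clear; the smaller weight was not touched, and no verdict was returned.

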